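# Release the latched key of a desk intercom

## Task

A line to one consulting room was left open on the desk intercom: one of its four identical keys is latched down a few millimetres. Go along the row from left to right, tapping each key lightly with the fingertips to feel which one is latched, without pushing any of them in; then press the latched key right in and let go, so that it springs up and all four keys stand level. Press in no other key, and leave the things around the intercom where they are.

Things in the scene. Friction and masses are not known exactly. Their poses are not given: they have to be found in the camera images.
- intercom: Desk intercom, fixed: grey case 196 mm wide (its y), 154 mm deep (its x, away from the robot at yaw 0). Origin on the desk; front edge at x = -74 mm, back at +80 mm. In front a level deck 34 mm high with four keys in a row along y; behind (x > 0) a loudspeaker panel slopes up to 70 mm, with a knob no higher than that.
- place_1 (a point): The leftmost of the four key places as seen from the robot: the point on the deck (34 mm above the desk) under the middle of the key that sits there. Fixed to the intercom at x = -36 mm, y = +54 mm; the places are 36 mm apart.
- place_2 (a point): The second of the four key places as seen from the robot: the point on the deck (34 mm above the desk) under the middle of the key that sits there. Fixed to the intercom at x = -36 mm, y = +18 mm; the places are 36 mm apart.
- place_3 (a point): The third of the four key places as seen from the robot: the point on the deck (34 mm above the desk) under the middle of the key that sits there. Fixed to the intercom at x = -36 mm, y = -18 mm; the places are 36 mm apart.
- place_4 (a point): The rightmost of the four key places as seen from the robot: the point on the deck (34 mm above the desk) under the middle of the key that sits there. Fixed to the intercom at x = -36 mm, y = -54 mm; the places are 36 mm apart.
- key_a (a joint): How far this key is down, m: 0 = up, about 0.0045 = latched, 0.010 = bottom. All four are alike; which sits where changes. Pressed to the bottom (beyond 9 mm) at 50 mm/s or less and let go, an up key latches, a latched one springs up; pressed under 7 mm it returns to where it was. The spring pushes back with 1.5 N at the top, 7.5 N at the bottom, a quick press up to 4 N more.
- key_a_top (a point): Middle of the top of this key's white cap; moves with it: 48 mm above the desk when up, 43.5 mm latched, 38 mm at the bottom. Cap 32 mm (intercom's x) by 24 mm (its y), 12 mm free to the next cap; it slides straight down. An up key gives way from 1.5 N; a latched one feels solid until pushed with more than 4 N.
- key_b (a joint): How far this key is down, m: 0 = up, about 0.0045 = latched, 0.010 = bottom. All four are alike; which sits where changes. Pressed to the bottom (beyond 9 mm) at 50 mm/s or less and let go, an up key latches, a latched one springs up; pressed under 7 mm it returns to where it was. The spring pushes back with 1.5 N at the top, 7.5 N at the bottom, a quick press up to 4 N more.
- key_b_top (a point): Middle of the top of this key's white cap; moves with it: 48 mm above the desk when up, 43.5 mm latched, 38 mm at the bottom. Cap 32 mm (intercom's x) by 24 mm (its y), 12 mm free to the next cap; it slides straight down. An up key gives way from 1.5 N; a latched one feels solid until pushed with more than 4 N.
- key_c (a joint): How far this key is down, m: 0 = up, about 0.0045 = latched, 0.010 = bottom. All four are alike; which sits where changes. Pressed to the bottom (beyond 9 mm) at 50 mm/s or less and let go, an up key latches, a latched one springs up; pressed under 7 mm it returns to where it was. The spring pushes back with 1.5 N at the top, 7.5 N at the bottom, a quick press up to 4 N more.
- key_c_top (a point): Middle of the top of this key's white cap; moves with it: 48 mm above the desk when up, 43.5 mm latched, 38 mm at the bottom. Cap 32 mm (intercom's x) by 24 mm (its y), 12 mm free to the next cap; it slides straight down. An up key gives way from 1.5 N; a latched one feels solid until pushed with more than 4 N.
- key_d (a joint): How far this key is down, m: 0 = up, about 0.0045 = latched, 0.010 = bottom. All four are alike; which sits where changes. Pressed to the bottom (beyond 9 mm) at 50 mm/s or less and let go, an up key latches, a latched one springs up; pressed under 7 mm it returns to where it was. The spring pushes back with 1.5 N at the top, 7.5 N at the bottom, a quick press up to 4 N more.
- key_d_top (a point): Middle of the top of this key's white cap; moves with it: 48 mm above the desk when up, 43.5 mm latched, 38 mm at the bottom. Cap 32 mm (intercom's x) by 24 mm (its y), 12 mm free to the next cap; it slides straight down. An up key gives way from 1.5 N; a latched one feels solid until pushed with more than 4 N.
- marker: Red and white marker pen, 17 x 135 x 16 mm, lying on the desk on the robot's right of the intercom. Origin at the middle of its underside. A bystander: leave it where it is.
- pen_blue: Slim pen, 11 x 145 x 9 mm, lying in front of the intercom. Origin at the middle of its underside. A bystander: leave it where it is.
- tape_roll: Roll of tape, 54 mm across, 25 mm high, on the left of the intercom. Origin at the middle of its underside. A bystander: leave it where it is.
- blister_strip: Flat blister strip, 42 x 95 x 5 mm, on the left of the intercom. Origin at the middle of its underside. A bystander: leave it where it is.
- tweezers: Steel tweezers, 14 x 125 x 8 mm, on the desk to the right. Origin at the middle of its underside. A bystander: leave it where it is.
- beaker: Small clear beaker, 54 mm across, 69 mm high, standing on the desk to the right. Origin at the middle of its underside. A bystander: leave it where it is.

How it is judged (in metres and radians):
On the way, in this order (a step that is already met when the one before it is completed fails the run):
1. the leftmost key is tapped with the fingertips (over 0.5 N) (((horizontal distance between key_a_top and place_1 below 0.012 m and contact force between the fingers and key_a above 0.5 N) or (horizontal distance between key_b_top and place_1 below 0.012 m and contact force between the fingers and key_b above 0.5 N) or (horizontal distance between key_c_top and place_1 below 0.012 m and contact force between the fingers and key_c above 0.5 N) or (horizontal distance between key_d_top and place_1 below 0.012 m and contact force between the fingers and key_d above 0.5 N))), for 0.02 s.
2. the second key is tapped with the fingertips (over 0.5 N) (((horizontal distance between key_a_top and place_2 below 0.012 m and contact force between the fingers and key_a above 0.5 N) or (horizontal distance between key_b_top and place_2 below 0.012 m and contact force between the fingers and key_b above 0.5 N) or (horizontal distance between key_c_top and place_2 below 0.012 m and contact force between the fingers and key_c above 0.5 N) or (horizontal distance between key_d_top and place_2 below 0.012 m and contact force between the fingers and key_d above 0.5 N))), for 0.02 s.
3. the third key is tapped with the fingertips (over 0.5 N) (((horizontal distance between key_a_top and place_3 below 0.012 m and contact force between the fingers and key_a above 0.5 N) or (horizontal distance between key_b_top and place_3 below 0.012 m and contact force between the fingers and key_b above 0.5 N) or (horizontal distance between key_c_top and place_3 below 0.012 m and contact force between the fingers and key_c above 0.5 N) or (horizontal distance between key_d_top and place_3 below 0.012 m and contact force between the fingers and key_d above 0.5 N))), for 0.02 s.
4. the rightmost key is tapped with the fingertips (over 0.5 N) (((horizontal distance between key_a_top and place_4 below 0.012 m and contact force between the fingers and key_a above 0.5 N) or (horizontal distance between key_b_top and place_4 below 0.012 m and contact force between the fingers and key_b above 0.5 N) or (horizontal distance between key_c_top and place_4 below 0.012 m and contact force between the fingers and key_c above 0.5 N) or (horizontal distance between key_d_top and place_4 below 0.012 m and contact force between the fingers and key_d above 0.5 N))), for 0.02 s.
5. with the fingers on it, the latched key is pressed right in (beyond 7 mm) while the other three stay up (under 3 mm) (((value of joint key_a above 0.007 m and contact force between the fingers and key_a above 1 N and value of joint each of key_b, key_c, key_d below 0.003 m) or (value of joint key_b above 0.007 m and contact force between the fingers and key_b above 1 N and value of joint each of key_a, key_c, key_d below 0.003 m) or (value of joint key_c above 0.007 m and contact force between the fingers and key_c above 1 N and value of joint each of key_a, key_b, key_d below 0.003 m) or (value of joint key_d above 0.007 m and contact force between the fingers and key_d above 1 N and value of joint each of key_a, key_b, key_c below 0.003 m))).
6. the key has sprung up, so that all four keys are up (under 1.5 mm) (value of joint each of key_a, key_b, key_c, key_d below 0.0015 m), for 0.2 s.
At the end, for the whole second after the job is handed in: All four keys are up (each less than 1.5 mm down) (all of step 6); the robot touches nothing.
It fails at once if one of the keys that are up is pushed well in (beyond 6.5 mm) while another is latched ((value of joint key_a above 0.0065 m and value of joint key_b above 0.0035 m) or (value of joint key_a above 0.0065 m and value of joint key_c above 0.0035 m) or (value of joint key_a above 0.0065 m and value of joint key_d above 0.0035 m) or (value of joint key_b above 0.0065 m and value of joint key_a above 0.0035 m) or (value of joint key_b above 0.0065 m and value of joint key_c above 0.0035 m) or (value of joint key_b above 0.0065 m and value of joint key_d above 0.0035 m) or (value of joint key_c above 0.0065 m and value of joint key_a above 0.0035 m) or (value of joint key_c above 0.0065 m and value of joint key_b above 0.0035 m) or (value of joint key_c above 0.0065 m and value of joint key_d above 0.0035 m) or (value of joint key_d above 0.0065 m and value of joint key_a above 0.0035 m) or (value of joint key_d above 0.0065 m and value of joint key_b above 0.0035 m) or (value of joint key_d above 0.0065 m and value of joint key_c above 0.0035 m)).
It fails at once if one of the things lying about (marker, pen, tape, blister strip, tweezers, beaker) is moved or lifted by more than 15 mm (distance of any of marker, pen_blue, tape_roll, blister_strip, tweezers, beaker from where it was at the start of the episode above 0.015 m).
It also fails if it takes over 48 s, if anything falls off the work surface, if the arm or the gripper's body presses on something with over 40 N, if the wrist force passes 120 N, or if a joint passes its speed limit or range.

## Robot

A 7-joint arm with a two-finger parallel gripper is mounted at the origin on a cart in front of the work surface, level with it; the furniture and walls round the work are solid. World frame = base frame: x ahead of the robot, y to its left, z up, the work surface at z = 0. Lengths are in m, angles in degrees, forces in N, time in s.
With the tool pointing down it reaches from about 0.425 to 0.95 m from the base axis. Payload 4.7 kg.
Tool frame: the origin (TCP) lies midway between the tips of the shut fingers; the grasp point (between the pads) lies 19 mm behind it; z points along the fingers, y is the line along which they close (so a half turn about z gives the same grasp; the last joint's range is limited). The gripper opens to 85 mm and grips with 20 to 120 N. Pads are 22 mm wide; open, the fingers measure 114 mm over their backs; the gripper's body (76 mm by 85 mm) begins 54 mm behind the grasp point. The pads swing forward as they close: fully open they stand 13 mm farther back than shut.
Start: joints at [63.375, 26.849, -2.785, 87.806, 1.381, 65.374, -4.715], TCP at [0.285, -0.612, 0.231] pointing down, gripper open.
Joint ranges: [-148.3, 148.3], [-19.14, 114.17], [-79.39, 73.82], [5.75, 140.21], [-59.74, 239.74], [12.07, 113.84], [-152.46, 152.46]. Speed limits (degrees/s): [147.25, 147.25, 180, 180, 180, 180, 180].

## Interface

Orientations are given as a 3x3 rotation matrix whose columns are the frame's x, y, z axes.
In Python, from plant import manip gives the robot as it stands.
- The arm moves only by the tool apply_moves, never from a script. Its argument "steps" is a list of rows, each an object of numbers: "wx", "wy", "wz": the turn, a rotation vector about the tool's x, y, z as a fraction of full scale; "x", "y", "z": the shift along the tool's x, y, z as a fraction of full scale; "gripper": the opening, from 0 (shut) to 1 (fully open). A call has 1 to 10 rows; each row shifts and turns the commanded pose from where the row before left it, along the tool's axes as they then stand; what a row does not reach is not made up. Full scale, the value 1, is 0.025 m for a shift and 6 degrees for a turn. A row lasts 1/8 s, in which the tool goes at most 62.5 mm and 10.7 degrees, less where a joint would pass 70% of its speed; a pose out of reach is approached as far as the arm can. A call with a number of a shift or a turn outside -1 to 1 is refused whole. A call with a gripper value outside its range is refused whole. The fingers move at their own pace and stop on an object; the grip force is fixed at half the most. Time passes only in rows, so rows that do not move let the fingers close. It gives the time, the measured TCP pose, the force, the opening and the grip force at its end, in the units of the state.
- manip.sense(): the state, without advancing time (a new reading comes with each control period).
- manip.read_camera(name): name is "side" or "top"; returns a dict with "color" (420x560x3 uint8, red, green, blue), "depth" (420x560 float32, m along the optical axis (not along the pixel's ray), 0 where there is no reading), "fx", "fy", "cx", "cy" (pixels), "k1" (the pictures are not rectified: a ray, as slopes to the right and down, at radius r is drawn at 1 + k1 r^2 times it, then the intrinsics apply), "rvec" (rotation vector, rad) and "tvec" (3), from world to camera coordinates, as OpenCV has them. Camera axes: x right, y down, z forward; pixel columns grow to the right and rows downward; lengths in m; the calibration is good to about 2 mm. A picture is of the moment at which its call begins.
- manip.close_job(): hands the job in; it is judged then, once.
The state is a dict: "time_s": time; "q": joint angles; "qvel": joint speeds; "joint_efforts": joint torques, N m; "position": TCP position; "tool_rot": TCP orientation; "wrist_force": force on the tool from outside, world axes, zero at the start; "ft_torque": the same for the moment, N m; "gripper_width": opening from 0.0 (shut) to 1.0 (fully open); "grip_force": force on a finger pad.
Only numpy, scipy, OpenCV 4.12 (cv2) and the standard library are available. Lean on these libraries where they do the work, as an engineer would, in place of code of your own. Each camera call takes 0.05 s, during which the arm holds its last target. There are 200 camera calls.

## Working session

There is one attempt and no reset: what is moved stays moved. The work goes in short steps, Python scripts to look and compute and a tool call to move; the robot and the scene stay as the last step left them, time stands still between calls to the robot, and variables do not carry over. Pictures are saved under pics/ and viewed, at most 10 in all, crops included, and the job is handed in when it is done.

Besides the shell and the picture viewer there is one more tool, called after "Request:" as name([rows], argument=value, ...), one row to a line, values as JSON. apply_moves: Moves the arm, as the interface text tells. Its arguments: {"type":"object","properties":{"steps":{"type":"array","items":{"type":"object","properties":{"wx":{"type":"number"},"wy":{"type":"number"},"wz":{"type":"number"},"x":{"type":"number"},"y":{"type":"number"},"z":{"type":"number"},"gripper":{"type":"number"}}}}},"required":["steps"]}

```bash
mkdir -p pics
python3 - <<'E'
from plant import manip
import cv2,numpy as np,pickle
s=manip.sense();print(s)
d={n:manip.read_camera(n) for n in("top","side")}
pickle.dump(d,open('cam.pkl','wb'))
for n in d:
    cv2.imwrite(f'pics/{n}1.png',d[n]['color'][:,:,::-1]);print(n,{k:v for k,v in d[n].items() if k not in('color','depth')})
E
```

```text
{'time_s': 0.0, 'q': array([63.37469564, 26.8963012 , -2.78516699, 87.87349964,  1.38123591,
       65.37327025, -4.71771624]), 'qvel': array([-0.08025606,  0.03588305, -0.01074164,  0.01038812,  0.02251946,
       -0.06727929,  0.02239274]), 'joint_efforts': array([-3.85852209e-04, -5.10312402e+01, -4.63866151e-02, -2.37718534e+01,
        1.07718658e-02,  7.49868806e-03, -2.00427216e-06]), 'position': array([ 0.28471619, -0.61138219,  0.23027493]), 'tool_rot': array([[ 9.06529380e-01,  4.22141834e-01, -8.68577064e-04],
       [ 4.22142722e-01, -9.06527785e-01,  1.70229764e-03],
       [-6.87781923e-05, -1.90984631e-03, -9.99998174e-01]]), 'wrist_force': array([ 0.23875849, -0.14191066, -0.45392475]), 'ft_torque': array([-0.00210566, -0.02714393, -0.00518035]), 'grip_force': 0.0, 'gripper_width': 1.0003479466680005}
top {'fx': 416.54714209630316, 'fy': 416.54714209630316, 'cx': 280.879216582345, 'cy': 209.43158059076814, 'k1': 0.013544155979357783, 'rvec': array([ 2.14812384, -2.16321858,  0.1176255 ]), 'tvec': array([0.1062538 , 0.51042188, 0.84349161])}
side {'fx': 483.77713740199164, 'fy': 483.77713740199164, 'cx': 275.3310614787771, 'cy': 206.34730036334068, 'k1': -0.1198217926272301, 'rvec': array([ 2.00194055, -0.05183601,  0.03542418]), 'tvec': array([-0.51109689,  0.11138361,  0.9700096 ])}
```

View pics/top1.png

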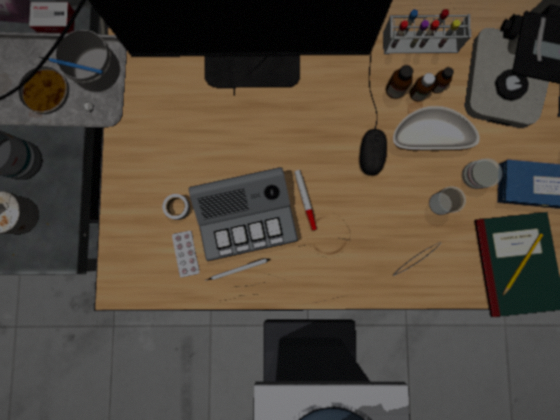

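View pics/side1.png

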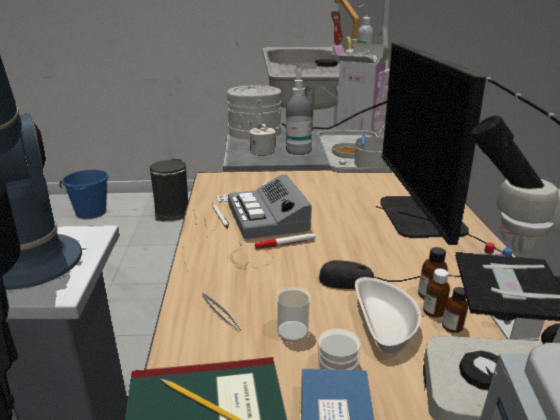

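Top view: intercom about (245,213), white caps at (222,240), (239,236), (257,232), (274,228), pen in front at (238,269). The side view shows the same layout; nothing tall stands near the keys. I'll measure the caps now.

```bash
cat > h.py <<'E'
import numpy as np,cv2
def ray(c,px):
    K=np.array([[c['fx'],0,c['cx']],[0,c['fy'],c['cy']],[0,0,1]])
    u=cv2.undistortPoints(np.array(px,float).reshape(-1,1,2),K,np.array([c['k1'],0,0,0.]))[:,0]
    R=cv2.Rodrigues(c['rvec'])[0]; return -R.T@c['tvec'], np.c_[u,np.ones(len(u))]@R
def atz(c,px,z):
    o,d=ray(c,px); return o+d*((z-o[2])/d[:,2])[:,None]
def depthpts(c,px):
    o,d=ray(c,px); p=np.array(px).round().astype(int); return o+d*c['depth'][p[:,1],p[:,0]][:,None]
E
python3 - <<'E'
import pickle,cv2,numpy as np
from h import *
d=pickle.load(open('cam.pkl','rb'));c=d['top']
g=c['color'].min(2).astype(int)
roi=np.zeros_like(g,bool);roi[215:255,210:290]=1
m=((g>130)&roi).astype(np.uint8)
n,l,st,ce=cv2.connectedComponentsWithStats(m)
P=[]
for i in range(1,n):
    if st[i,4]<40: continue
    ys,xs=np.where(l==i); w=atz(c,[ce[i]],.048)[0]; P.append(w[:2])
    z=np.median(depthpts(c,np.c_[xs,ys])[:,2]); print(st[i],ce[i].round(1),w.round(4),'depth z',z.round(4))
P=np.array(P);P=P[np.argsort(-P[:,1])]
v=P[-1]-P[0];print(np.linalg.norm(np.diff(P,axis=0),axis=1),'yaw',np.degrees(np.arctan2(v[0],-v[1])))
# whole case outline: points with depth height > 25mm
ys,xs=np.mgrid[155:265,180:305];q=np.c_[xs.ravel(),ys.ravel()];w=depthpts(c,q)
s=w[w[:,2]>.027];r=cv2.minAreaRect(s[:,:2].astype(np.float32)*1000);print(r)
# side caps
for k in (d['side'],):
    im=cv2.resize(k['color'][170:245,215:320,::-1],None,fx=6,fy=6,interpolation=cv2.INTER_CUBIC);cv2.imwrite('pics/sc.png',im)
E
```

```text
Traceback (most recent call last):
IndexError: too many indices for array: array is 1-dimensional, but 2 were indexed
```

```bash
cat > m.py <<'E'
import pickle,cv2,numpy as np
from h import *
d=pickle.load(open('cam.pkl','rb'));c=d['top']
g=c['color'].min(2)
sub=g[215:255,205:295]
t,b=cv2.threshold(sub,0,255,cv2.THRESH_BINARY+cv2.THRESH_OTSU)
print('otsu',t,sub.max())
m=np.zeros_like(g);m[215:255,205:295]=b
n,l,st,ce=cv2.connectedComponentsWithStats(m,connectivity=4)
P=[]
for i in range(1,n):
    if st[i,4]<40: continue
    ys,xs=np.where(l==i); w=atz(c,[ce[i]],.048)[0]
    z=np.median(depthpts(c,np.c_[xs,ys])[:,2]); print(st[i],ce[i].round(1),w.round(4),'depth z',z.round(4))
    if st[i,4]<300:P.append(w[:2])
P=np.array(P);P=P[np.argsort(-P[:,1])]
v=P[-1]-P[0];print(np.linalg.norm(np.diff(P,axis=0),axis=1),'yaw',np.degrees(np.arctan2(v[0],-v[1])))
ys,xs=np.mgrid[155:265,180:305];q=np.c_[xs.ravel(),ys.ravel()];w=depthpts(c,q)
s=w[w[:,2]>.027];r=cv2.minAreaRect(s[:,:2].astype(np.float32)*1000);print(r)
k=d['side'];cv2.imwrite('pics/sc.png',cv2.resize(k['color'][170:245,215:320,::-1],None,fx=6,fy=6,interpolation=cv2.INTER_CUBIC))
E
python3 m.py
```

```text
otsu 93.0 132
[267 219  13  16 163] [273.  226.8] [0.4734 0.1189 0.048 ] depth z 0.0462
[250 223  13  16 162] [255.9 230.6] [0.4659 0.1539 0.048 ] depth z 0.0461
[233 227  13  16 161] [238.7 234.4] [0.4583 0.189  0.048 ] depth z 0.0463
[216 231  13  16 160] [221.9 238.4] [0.4505 0.2233 0.048 ] depth z 0.0415
[271 238  12   6  47] [276.3 240.2] [0.4459 0.1122 0.048 ] depth z 0.0329
[254 242  12   5  44] [259.1 244. ] [0.4385 0.1473 0.048 ] depth z 0.0328
[237 245  12   6  46] [242.5 247.8] [0.4311 0.1813 0.048 ] depth z 0.0333
[220 249  12   6  47] [225.3 251.6] [0.4236 0.2161 0.048 ] depth z 0.0328
[0.02787379 0.04402201 0.02828904 0.04426375 0.02813148 0.04502208
 0.02832259] yaw -2.3812093538452075
((485.0151672363281, 177.46160888671875), (185.9063720703125, 196.2859649658203), 12.012740135192871)
```

Caps measured about 36 mm apart, with yaw about 12.4°. Place 1 is about (0.4505, 0.2233) and place 4 about (0.473, 0.119). Depth has the leftmost cap about 4.7 mm lower than the others, which suggests it's the latched one. Next I turn the tool, shut the fingers and travel.

Request:
apply_moves([
  {"wz": 0.7, "gripper": 0},
  {"wz": 0.7, "gripper": 0},
  {"wz": 0.7, "gripper": 0},
  {"x": 0.95, "y": -0.93, "gripper": 0},
  {"x": 0.95, "y": -0.93, "gripper": 0},
  {"x": 0.95, "y": -0.93, "gripper": 0},
  {"x": 0.95, "y": -0.93, "gripper": 0},
  {"x": 0.95, "y": -0.93, "gripper": 0},
  {"x": 0.95, "y": -0.93, "gripper": 0},
  {"x": 0.95, "y": -0.93, "gripper": 0},
])

```text
validation failed for argument at $.st...
```

Request:
apply_moves([
  {"x": 0.95, "y": -0.93, "gripper": 0},
  {"x": 0.95, "y": -0.93, "gripper": 0},
  {"x": 0.95, "y": -0.93, "gripper": 0},
  {"x": 0.95, "y": -0.93, "gripper": 0},
  {"x": 0.95, "y": -0.93, "gripper": 0},
  {"x": 0.95, "y": -0.93, "gripper": 0},
  {"gripper": 0},
  {"gripper": 0},
])

```text
validation failed for argument at $.st...
```

Request:
apply_moves([
  {"wx": 0, "wy": 0, "wz": 0.7, "x": 0, "y": 0, "z": 0, "gripper": 0},
  {"wx": 0, "wy": 0, "wz": 0.7, "x": 0, "y": 0, "z": 0, "gripper": 0},
  {"wx": 0, "wy": 0, "wz": 0.7, "x": 0, "y": 0, "z": 0, "gripper": 0},
  {"wx": 0, "wy": 0, "wz": 0, "x": 0.95, "y": -0.93, "z": 0, "gripper": 0},
  {"wx": 0, "wy": 0, "wz": 0, "x": 0.95, "y": -0.93, "z": 0, "gripper": 0},
  {"wx": 0, "wy": 0, "wz": 0, "x": 0.95, "y": -0.93, "z": 0, "gripper": 0},
  {"wx": 0, "wy": 0, "wz": 0, "x": 0.95, "y": -0.93, "z": 0, "gripper": 0},
  {"wx": 0, "wy": 0, "wz": 0, "x": 0.95, "y": -0.93, "z": 0, "gripper": 0},
])

```text
time_s: 1.1
position: [0.3764, -0.4717, 0.2309]
tool_rot: [[0.977, 0.214, -0.001], [0.214, -0.977, 0.001], [-0.0, -0.001, -1.0]]
wrist_force: [0.9, -1.2, 0.3]
gripper_width: 0.001
grip_force: 0.0
```

Request:
apply_moves([
  {"wx": 0, "wy": 0, "wz": 0, "x": 0.95, "y": -0.93, "z": 0, "gripper": 0},
  {"wx": 0, "wy": 0, "wz": 0, "x": 0.95, "y": -0.93, "z": 0, "gripper": 0},
  {"wx": 0, "wy": 0, "wz": 0, "x": 0.95, "y": -0.93, "z": 0, "gripper": 0},
  {"wx": 0, "wy": 0, "wz": 0, "x": 0.95, "y": -0.93, "z": 0, "gripper": 0},
  {"wx": 0, "wy": 0, "wz": 0, "x": 0.95, "y": -0.93, "z": 0, "gripper": 0},
  {"wx": 0, "wy": 0, "wz": 0, "x": 0.95, "y": -0.93, "z": 0, "gripper": 0},
  {"wx": 0, "wy": 0, "wz": 0, "x": 0.95, "y": -0.93, "z": 0, "gripper": 0},
  {"wx": 0, "wy": 0, "wz": 0, "x": 0.95, "y": -0.93, "z": 0, "gripper": 0},
])

```text
time_s: 2.1
position: [0.522, -0.2495, 0.2309]
tool_rot: [[0.977, 0.214, -0.001], [0.214, -0.977, 0.0], [-0.001, -0.0, -1.0]]
wrist_force: [-0.1, -0.6, 0.4]
gripper_width: 0.0
grip_force: 0.0
```

Request:
apply_moves([
  {"wx": 0, "wy": 0, "wz": 0, "x": 0.07, "y": -1, "z": 0, "gripper": 0},
  {"wx": 0, "wy": 0, "wz": 0, "x": 0.07, "y": -1, "z": 0, "gripper": 0},
  {"wx": 0, "wy": 0, "wz": 0, "x": 0.07, "y": -1, "z": 0, "gripper": 0},
  {"wx": 0, "wy": 0, "wz": 0, "x": 0.07, "y": -1, "z": 0, "gripper": 0},
  {"wx": 0, "wy": 0, "wz": 0, "x": 0.07, "y": -1, "z": 0, "gripper": 0},
  {"wx": 0, "wy": 0, "wz": 0, "x": 0.07, "y": -1, "z": 0, "gripper": 0},
  {"wx": 0, "wy": 0, "wz": 0, "x": 0.07, "y": -1, "z": 0, "gripper": 0},
  {"wx": 0, "wy": 0, "wz": 0, "x": 0.07, "y": -1, "z": 0, "gripper": 0},
  {"wx": 0, "wy": 0, "wz": 0, "x": 0.07, "y": -1, "z": 0, "gripper": 0},
  {"wx": 0, "wy": 0, "wz": 0, "x": 0.07, "y": -1, "z": 0, "gripper": 0},
])

```text
time_s: 3.35
position: [0.4849, -0.0019, 0.231]
tool_rot: [[0.977, 0.214, -0.001], [0.214, -0.977, -0.0], [-0.001, -0.0, -1.0]]
wrist_force: [-0.2, -0.8, -0.4]
gripper_width: -0.005
grip_force: 0.0
```

Request:
apply_moves([
  {"wx": 0, "wy": 0, "wz": 0, "x": 0.06, "y": -0.91, "z": 0.3, "gripper": 0},
  {"wx": 0, "wy": 0, "wz": 0, "x": 0.06, "y": -0.91, "z": 0.5, "gripper": 0},
  {"wx": 0, "wy": 0, "wz": 0, "x": 0.06, "y": -0.91, "z": 0.6, "gripper": 0},
  {"wx": 0, "wy": 0, "wz": 0, "x": 0.06, "y": -0.91, "z": 0.6, "gripper": 0},
  {"wx": 0, "wy": 0, "wz": 0, "x": 0.06, "y": -0.91, "z": 0.6, "gripper": 0},
  {"wx": 0, "wy": 0, "wz": 0, "x": 0.06, "y": -0.91, "z": 0.6, "gripper": 0},
  {"wx": 0, "wy": 0, "wz": 0, "x": 0.06, "y": -0.91, "z": 0.6, "gripper": 0},
  {"wx": 0, "wy": 0, "wz": 0, "x": 0.06, "y": -0.91, "z": 0.6, "gripper": 0},
  {"wx": 0, "wy": 0, "wz": 0, "x": 0.06, "y": -0.91, "z": 0.6, "gripper": 0},
  {"wx": 0, "wy": 0, "wz": 0, "x": 0.06, "y": -0.91, "z": 0.6, "gripper": 0},
])

```text
time_s: 4.6
position: [0.451, 0.2233, 0.0906]
tool_rot: [[0.977, 0.214, -0.0], [0.214, -0.977, -0.0], [-0.001, 0.0, -1.0]]
wrist_force: [0.2, -0.4, -0.2]
gripper_width: -0.002
grip_force: 0.0
```

Run:
```python
from plant import manip
import cv2
s=manip.sense();print(s['time_s'],s['position'],s['wrist_force'],s['q'])
c=manip.read_camera('side')
cv2.imwrite('pics/s2.png',cv2.resize(c['color'][130:260,190:350,::-1],None,fx=4,fy=4,interpolation=cv2.INTER_CUBIC))
```

```text
4.6 [0.45095439 0.22331349 0.09055818] [ 0.24881144 -0.41675004 -0.24771322] [ -12.89034925   23.05458108  -22.4722668   117.6142565    13.01274376
   41.68909353 -121.16274138]
```

View pics/s2.png

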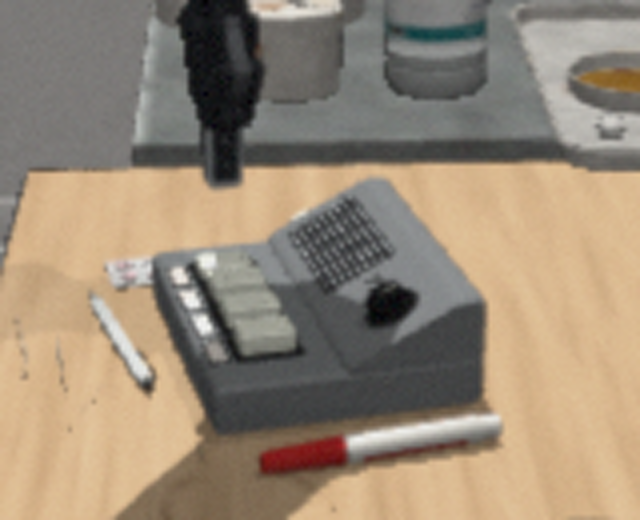

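Fingers stand over the leftmost key (tip at crop (222,183)); the other three caps stand level at (235,270)-(262,335). I descend with care.

Request:
apply_moves([
  {"wx": 0, "wy": 0, "wz": 0, "x": 0, "y": 0, "z": 0.8, "gripper": 0},
  {"wx": 0, "wy": 0, "wz": 0, "x": 0, "y": 0, "z": 0.7, "gripper": 0},
  {"wx": 0, "wy": 0, "wz": 0, "x": 0, "y": 0, "z": 0.1, "gripper": 0},
  {"wx": 0, "wy": 0, "wz": 0, "x": 0, "y": 0, "z": 0.06, "gripper": 0},
  {"wx": 0, "wy": 0, "wz": 0, "x": 0, "y": 0, "z": 0, "gripper": 0},
])

```text
time_s: 5.28
position: [0.4517, 0.2229, 0.0503]
tool_rot: [[0.977, 0.214, 0.001], [0.214, -0.977, 0.0], [0.001, -0.0, -1.0]]
wrist_force: [0.5, 0.3, -0.2]
gripper_width: 0.005
grip_force: 0.0
```

Request:
apply_moves([
  {"wx": 0, "wy": 0, "wz": 0, "x": 0, "y": 0, "z": 0.06, "gripper": 0},
  {"wx": 0, "wy": 0, "wz": 0, "x": 0, "y": 0, "z": 0.06, "gripper": 0},
])

```text
time_s: 5.52
position: [0.4515, 0.2229, 0.047]
tool_rot: [[0.977, 0.214, 0.001], [0.214, -0.977, 0.0], [0.001, -0.0, -1.0]]
wrist_force: [-1.1, 0.7, -0.0]
gripper_width: 0.004
grip_force: 0.0
```

Request:
apply_moves([
  {"wx": 0, "wy": 0, "wz": 0, "x": 0, "y": 0, "z": 0.06, "gripper": 0},
  {"wx": 0, "wy": 0, "wz": 0, "x": 0, "y": 0, "z": 0.03, "gripper": 0},
])

```text
time_s: 5.78
position: [0.4513, 0.2228, 0.0445]
tool_rot: [[0.977, 0.214, -0.0], [0.214, -0.977, -0.0], [-0.0, 0.0, -1.0]]
wrist_force: [0.1, -0.3, -0.6]
gripper_width: -0.001
grip_force: 0.0
```

Request:
apply_moves([
  {"wx": 0, "wy": 0, "wz": 0, "x": 0, "y": 0, "z": 0.03, "gripper": 0},
])

```text
time_s: 5.9
position: [0.4513, 0.2228, 0.0437]
tool_rot: [[0.977, 0.214, -0.0], [0.214, -0.977, -0.0], [-0.0, 0.0, -1.0]]
wrist_force: [-0.4, 0.2, -0.2]
gripper_width: -0.005
grip_force: 0.0
```

Request:
apply_moves([
  {"wx": 0, "wy": 0, "wz": 0, "x": 0, "y": 0, "z": 0.02, "gripper": 0},
])

```text
time_s: 6.02
position: [0.4513, 0.2228, 0.0433]
tool_rot: [[0.977, 0.214, -0.0], [0.214, -0.977, -0.0], [-0.0, 0.0, -1.0]]
wrist_force: [-0.8, -0.8, 2.4]
gripper_width: 0.004
grip_force: 1.0
```

Key 1 is solid at 43.3 mm, so it is latched. I hold briefly, lift and go to key 2.

Request:
apply_moves([
  {"wx": 0, "wy": 0, "wz": 0, "x": 0, "y": 0, "z": 0, "gripper": 0},
])

```text
time_s: 6.15
position: [0.4513, 0.2228, 0.0433]
tool_rot: [[0.977, 0.214, 0.0], [0.214, -0.977, -0.0], [0.0, 0.0, -1.0]]
wrist_force: [-0.7, 0.9, 0.3]
gripper_width: 0.004
grip_force: 0.3
```

Request:
apply_moves([
  {"wx": 0, "wy": 0, "wz": 0, "x": 0, "y": 0, "z": -0.7, "gripper": 0},
  {"wx": 0, "wy": 0, "wz": 0, "x": 0, "y": 0.72, "z": 0, "gripper": 0},
  {"wx": 0, "wy": 0, "wz": 0, "x": 0, "y": 0.72, "z": 0, "gripper": 0},
  {"wx": 0, "wy": 0, "wz": 0, "x": 0, "y": 0, "z": 0.3, "gripper": 0},
  {"wx": 0, "wy": 0, "wz": 0, "x": 0, "y": 0, "z": 0.1, "gripper": 0},
  {"wx": 0, "wy": 0, "wz": 0, "x": 0, "y": 0, "z": 0.06, "gripper": 0},
])

```text
time_s: 6.9
position: [0.4586, 0.1881, 0.0488]
tool_rot: [[0.977, 0.215, -0.001], [0.215, -0.977, 0.0], [-0.001, -0.0, -1.0]]
wrist_force: [-0.2, -0.1, -0.1]
gripper_width: 0.001
grip_force: 0.0
```

Request:
apply_moves([
  {"wx": 0, "wy": 0, "wz": 0, "x": 0, "y": 0, "z": 0.06, "gripper": 0},
])

```text
time_s: 7.02
position: [0.4588, 0.1883, 0.0477]
tool_rot: [[0.977, 0.215, -0.0], [0.215, -0.977, 0.0], [-0.0, -0.0, -1.0]]
wrist_force: [-0.9, 0.1, 2.3]
gripper_width: -0.002
grip_force: 1.1
```

Request:
apply_moves([
  {"wx": 0, "wy": 0, "wz": 0, "x": 0, "y": 0, "z": 0.04, "gripper": 0},
])

```text
time_s: 7.15
position: [0.4588, 0.1883, 0.0469]
tool_rot: [[0.977, 0.215, -0.0], [0.215, -0.977, 0.0], [-0.0, -0.0, -1.0]]
wrist_force: [-2.0, 1.3, 3.7]
gripper_width: 0.001
grip_force: 1.3
```

The key 1 tap was marginal (2.4 N, then 0.3 N). There is plenty of time, so I retap key 1 more firmly and then redo key 2.

Request:
apply_moves([
  {"wx": 0, "wy": 0, "wz": 0, "x": 0, "y": 0, "z": -0.4, "gripper": 0},
  {"wx": 0, "wy": 0, "wz": 0, "x": 0, "y": -0.72, "z": 0, "gripper": 0},
  {"wx": 0, "wy": 0, "wz": 0, "x": 0, "y": -0.72, "z": 0, "gripper": 0},
  {"wx": 0, "wy": 0, "wz": 0, "x": 0, "y": 0, "z": 0.4, "gripper": 0},
  {"wx": 0, "wy": 0, "wz": 0, "x": 0, "y": 0, "z": 0.1, "gripper": 0},
  {"wx": 0, "wy": 0, "wz": 0, "x": 0, "y": 0, "z": 0.05, "gripper": 0},
])

```text
time_s: 7.9
position: [0.4504, 0.2226, 0.0427]
tool_rot: [[0.977, 0.214, -0.002], [0.214, -0.977, -0.001], [-0.002, 0.0, -1.0]]
wrist_force: [-3.2, 0.1, 4.7]
gripper_width: 0.001
grip_force: 2.5
```

Request:
apply_moves([
  {"wx": 0, "wy": 0, "wz": 0, "x": 0, "y": 0, "z": 0.03, "gripper": 0},
])

```text
time_s: 8.02
position: [0.4506, 0.2225, 0.0422]
tool_rot: [[0.977, 0.214, -0.001], [0.214, -0.977, -0.001], [-0.001, 0.0, -1.0]]
wrist_force: [-3.3, 1.4, 5.6]
gripper_width: -0.003
grip_force: 2.6
```

Request:
apply_moves([
  {"wx": 0, "wy": 0, "wz": 0, "x": 0, "y": 0, "z": 0.02, "gripper": 0},
])

```text
time_s: 8.15
position: [0.4505, 0.2226, 0.0419]
tool_rot: [[0.977, 0.214, -0.001], [0.214, -0.977, -0.001], [-0.001, 0.0, -1.0]]
wrist_force: [-4.6, 0.2, 5.3]
gripper_width: -0.0
grip_force: 2.7
```

Request:
apply_moves([
  {"wx": 0, "wy": 0, "wz": 0, "x": 0, "y": 0, "z": -0.6, "gripper": 0},
  {"wx": 0, "wy": 0, "wz": 0, "x": 0, "y": 0.72, "z": 0, "gripper": 0},
  {"wx": 0, "wy": 0, "wz": 0, "x": 0, "y": 0.72, "z": 0, "gripper": 0},
  {"wx": 0, "wy": 0, "wz": 0, "x": 0, "y": 0, "z": 0.25, "gripper": 0},
  {"wx": 0, "wy": 0, "wz": 0, "x": 0, "y": 0, "z": 0.1, "gripper": 0},
  {"wx": 0, "wy": 0, "wz": 0, "x": 0, "y": 0, "z": 0.06, "gripper": 0},
  {"wx": 0, "wy": 0, "wz": 0, "x": 0, "y": 0, "z": 0, "gripper": 0},
])

```text
time_s: 9.02
position: [0.4588, 0.1879, 0.0464]
tool_rot: [[0.977, 0.215, -0.0], [0.215, -0.977, -0.0], [-0.0, 0.0, -1.0]]
wrist_force: [-1.3, -1.0, 2.8]
gripper_width: -0.002
grip_force: 1.2
```

Request:
apply_moves([
  {"wx": 0, "wy": 0, "wz": 0, "x": 0, "y": 0, "z": -0.4, "gripper": 0},
  {"wx": 0, "wy": 0, "wz": 0, "x": 0, "y": 0.72, "z": 0, "gripper": 0},
  {"wx": 0, "wy": 0, "wz": 0, "x": 0, "y": 0.72, "z": 0, "gripper": 0},
  {"wx": 0, "wy": 0, "wz": 0, "x": 0, "y": 0, "z": 0.24, "gripper": 0},
  {"wx": 0, "wy": 0, "wz": 0, "x": 0, "y": 0, "z": 0.1, "gripper": 0},
  {"wx": 0, "wy": 0, "wz": 0, "x": 0, "y": 0, "z": 0.06, "gripper": 0},
  {"wx": 0, "wy": 0, "wz": 0, "x": 0, "y": 0, "z": 0, "gripper": 0},
])

```text
time_s: 9.9
position: [0.4665, 0.1527, 0.0465]
tool_rot: [[0.977, 0.215, -0.0], [0.215, -0.977, -0.0], [-0.0, 0.0, -1.0]]
wrist_force: [0.3, -0.9, 1.8]
gripper_width: 0.001
grip_force: 1.2
```

Request:
apply_moves([
  {"wx": 0, "wy": 0, "wz": 0, "x": 0, "y": 0, "z": -0.4, "gripper": 0},
  {"wx": 0, "wy": 0, "wz": 0, "x": 0, "y": 0.72, "z": 0, "gripper": 0},
  {"wx": 0, "wy": 0, "wz": 0, "x": 0, "y": 0.72, "z": 0, "gripper": 0},
  {"wx": 0, "wy": 0, "wz": 0, "x": 0, "y": 0, "z": 0.24, "gripper": 0},
  {"wx": 0, "wy": 0, "wz": 0, "x": 0, "y": 0, "z": 0.1, "gripper": 0},
  {"wx": 0, "wy": 0, "wz": 0, "x": 0, "y": 0, "z": 0.06, "gripper": 0},
  {"wx": 0, "wy": 0, "wz": 0, "x": 0, "y": 0, "z": 0, "gripper": 0},
])

```text
time_s: 10.78
position: [0.4742, 0.1182, 0.0466]
tool_rot: [[0.977, 0.215, -0.0], [0.215, -0.977, 0.0], [-0.0, -0.0, -1.0]]
wrist_force: [0.0, 0.8, 2.8]
gripper_width: -0.0
grip_force: 1.2
```

Keys 2–4 all gave way at about 48 mm, so they are up. Back to key 1 for a slow full press.

Request:
apply_moves([
  {"wx": 0, "wy": 0, "wz": 0, "x": 0, "y": 0, "z": -0.8, "gripper": 0},
  {"wx": 0, "wy": 0, "wz": 0, "x": 0, "y": -0.864, "z": 0, "gripper": 0},
  {"wx": 0, "wy": 0, "wz": 0, "x": 0, "y": -0.864, "z": 0, "gripper": 0},
  {"wx": 0, "wy": 0, "wz": 0, "x": 0, "y": -0.864, "z": 0, "gripper": 0},
  {"wx": 0, "wy": 0, "wz": 0, "x": 0, "y": -0.864, "z": 0, "gripper": 0},
  {"wx": 0, "wy": 0, "wz": 0, "x": 0, "y": -0.864, "z": 0, "gripper": 0},
  {"wx": 0, "wy": 0, "wz": 0, "x": 0, "y": 0, "z": 0.4, "gripper": 0},
  {"wx": 0, "wy": 0, "wz": 0, "x": 0, "y": 0, "z": 0.34, "gripper": 0},
  {"wx": 0, "wy": 0, "wz": 0, "x": 0, "y": 0, "z": 0.1, "gripper": 0},
])

```text
time_s: 11.9
position: [0.451, 0.2213, 0.0444]
tool_rot: [[0.977, 0.213, -0.002], [0.213, -0.977, -0.002], [-0.002, 0.001, -1.0]]
wrist_force: [0.0, -0.5, -0.1]
gripper_width: -0.001
grip_force: 0.0
```

Request:
apply_moves([
  {"wx": 0, "wy": 0, "wz": 0, "x": 0, "y": 0, "z": 0.1, "gripper": 0},
  {"wx": 0, "wy": 0, "wz": 0, "x": 0, "y": 0, "z": 0.1, "gripper": 0},
  {"wx": 0, "wy": 0, "wz": 0, "x": 0, "y": 0, "z": 0.1, "gripper": 0},
  {"wx": 0, "wy": 0, "wz": 0, "x": 0, "y": 0, "z": 0, "gripper": 0},
])

```text
time_s: 12.4
position: [0.4513, 0.2218, 0.0385]
tool_rot: [[0.977, 0.213, -0.0], [0.213, -0.977, -0.002], [-0.001, 0.002, -1.0]]
wrist_force: [-2.3, -3.3, 6.6]
gripper_width: -0.002
grip_force: 3.6
```

Request:
apply_moves([
  {"wx": 0, "wy": 0, "wz": 0, "x": 0, "y": 0, "z": 0.04, "gripper": 0},
  {"wx": 0, "wy": 0, "wz": 0, "x": 0, "y": 0, "z": 0.03, "gripper": 0},
  {"wx": 0, "wy": 0, "wz": 0, "x": 0, "y": 0, "z": 0, "gripper": 0},
])

```text
time_s: 12.78
position: [0.4514, 0.2219, 0.038]
tool_rot: [[0.977, 0.213, 0.0], [0.213, -0.977, -0.002], [-0.0, 0.002, -1.0]]
wrist_force: [-4.7, -4.5, 16.3]
gripper_width: 0.0
grip_force: 8.6
```

At the bottom stop (38.0 mm, 16 N). I release and check.

Request:
apply_moves([
  {"wx": 0, "wy": 0, "wz": 0, "x": 0, "y": 0, "z": -0.2, "gripper": 0},
  {"wx": 0, "wy": 0, "wz": 0, "x": 0, "y": 0, "z": -0.4, "gripper": 0},
  {"wx": 0, "wy": 0, "wz": 0, "x": 0, "y": 0, "z": -0.8, "gripper": 0},
  {"wx": 0, "wy": 0, "wz": 0, "x": 0, "y": 0, "z": -1, "gripper": 0},
  {"wx": 0, "wy": 0, "wz": 0, "x": 0, "y": 0, "z": -1, "gripper": 0},
  {"wx": 0, "wy": 0, "wz": 0, "x": 0, "y": 0, "z": -1, "gripper": 0},
  {"wx": 0, "wy": 0, "wz": 0, "x": 0, "y": 0, "z": -1, "gripper": 0},
  {"wx": 0, "wy": 0, "wz": 0, "x": 0, "y": 0, "z": -1, "gripper": 0},
])

```text
time_s: 13.78
position: [0.4513, 0.2229, 0.1975]
tool_rot: [[0.977, 0.214, 0.001], [0.214, -0.977, 0.001], [0.001, -0.0, -1.0]]
wrist_force: [0.7, 0.2, -1.1]
gripper_width: -0.001
grip_force: 0.0
```

Request:
apply_moves([
  {"wx": 0, "wy": 0, "wz": 0, "x": 0, "y": 1, "z": 0, "gripper": 0},
  {"wx": 0, "wy": 0, "wz": 0, "x": 0, "y": 1, "z": 0, "gripper": 0},
  {"wx": 0, "wy": 0, "wz": 0, "x": 0, "y": 1, "z": 0, "gripper": 0},
  {"wx": 0, "wy": 0, "wz": 0, "x": 0, "y": 1, "z": 0, "gripper": 0},
  {"wx": 0, "wy": 0, "wz": 0, "x": 0, "y": 1, "z": 0, "gripper": 0},
  {"wx": 0, "wy": 0, "wz": 0, "x": 0, "y": 1, "z": 0, "gripper": 0},
  {"wx": 0, "wy": 0, "wz": 0, "x": 0, "y": 1, "z": 0, "gripper": 0},
  {"wx": 0, "wy": 0, "wz": 0, "x": 0, "y": 1, "z": 0, "gripper": 0},
  {"wx": 0, "wy": 0, "wz": 0, "x": 0, "y": 1, "z": 0, "gripper": 0},
  {"wx": 0, "wy": 0, "wz": 0, "x": 0, "y": 1, "z": 0, "gripper": 0},
])

```text
time_s: 15.02
position: [0.5051, -0.022, 0.1966]
tool_rot: [[0.977, 0.214, 0.001], [0.214, -0.977, 0.0], [0.001, -0.0, -1.0]]
wrist_force: [0.1, 0.9, -0.3]
gripper_width: -0.002
grip_force: 0.0
```

```bash
python3 - <<'E'
from plant import manip
import pickle,cv2
d={n:manip.read_camera(n) for n in("top","side")}
pickle.dump(d,open('cam.pkl','wb'));cv2.imwrite('pics/top3.png',d['top']['color'][:,:,::-1])
E
python3 m.py
```

```text
otsu 115.0 160
[267 219  13  16 162] [273.  226.7] [0.4735 0.1189 0.048 ] depth z 0.0461
[250 223  13  16 162] [255.9 230.6] [0.4659 0.1539 0.048 ] depth z 0.0462
[233 227  13  16 161] [238.7 234.4] [0.4583 0.189  0.048 ] depth z 0.0461
[216 231  13  16 162] [221.5 238.3] [0.4506 0.2242 0.048 ] depth z 0.046
[271 238  12   6  47] [276.3 240.2] [0.4459 0.1122 0.048 ] depth z 0.0333
[254 242  12   5  44] [259.1 244. ] [0.4385 0.1473 0.048 ] depth z 0.0333
[237 245  12   6  46] [242.5 247.8] [0.4311 0.1813 0.048 ] depth z 0.0332
[220 249  12   6  47] [225.3 251.6] [0.4236 0.2161 0.048 ] depth z 0.0332
[0.02820532 0.04402201 0.02828904 0.04426375 0.02813148 0.04503606
 0.02841736] yaw -2.4085659637105956
((485.11053466796875, 177.33612060546875), (186.0393524169922, 196.11532592773438), 12.012235641479492)
```

View pics/top3.png

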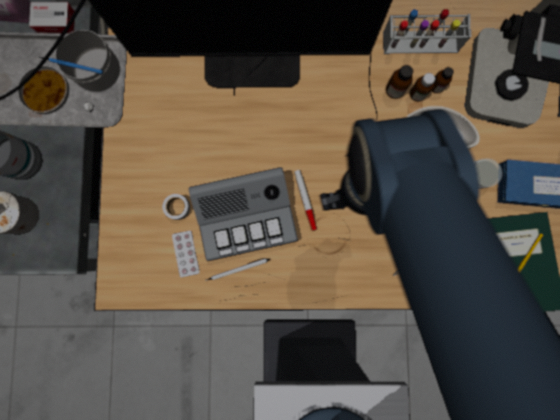

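All four caps now read 46.0–46.2 mm, so they are level. The marker (305,200), pen (238,269), tape (176,207) and strip (185,254) are unmoved, and the arm is clear.

```bash
python3 -c "
from plant import manip
print(manip.close_job())"
```

```text
the job is handed in; nothing more can be done
None
```

The leftmost key was the latched one: after tapping all four keys I pressed it right in and let go, the camera then showed all four level with the things near the intercom unmoved (the arm hid the tweezers and beaker), and the job is handed in, though no verdict came back.

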